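# Put the spice jars, the tin and the spoon away in the seasoning box

### The job

Cooking is done: tidy the seasonings into the wooden seasoning box. Lift its clear hinged flap right up until it stays open, stand the two spice jars in the two narrow wells (one in each, either way round) and the tin in the wide, raised well, then shut the flap and lay the teaspoon flat on its clear pane, inside the wooden frame. Leave the salt shaker standing where it is.

Things in the scene. Friction and masses are not known exactly. Their poses are not given: they have to be found in the camera images.
- spice_jar_1: glass spice jar with a wide screw cap, round and straight-sided, about 45 mm in diameter and 106 mm tall (the cap is the top 20 mm, 44 mm in diameter), 0.11 kg; stands upright at the start. Origin: centre of its underside, z up. It has the red cap.
- spice_jar_2: glass spice jar with a wide screw cap, round and straight-sided, about 45 mm in diameter and 106 mm tall (the cap is the top 20 mm, 44 mm in diameter), 0.11 kg; stands upright at the start. Origin: centre of its underside, z up. It has the dark cap.
- tin: closed food tin with a picture label, 57 mm in diameter, 72 mm tall (shorter and wider than the jars); stands upright at the start. Origin: centre of its underside, z up.
- teaspoon: teaspoon with a red handle, 132 mm long (along its x, the bowl at one end), 26 mm wide, 11 mm high, lying flat on the chopping board; 0.02 kg. For contact it is a convex solid, about 10 mm or more wide across y at its middle. Origin: under its middle, z up.
- jar_well_1: fixed wooden block in the seasoning box, seen through the clear pane. Three blocks side by side along y, 87 mm apart, in any order. This one: 130x86 mm, 40 mm high, with a narrow round well for a spice jar: 62 mm wide, 34 mm deep, floor 6 mm above the origin. Origin: centre of its underside, below the well. Axes: x from the box's front (pull tab) to the hinge at its back, y along it, z up.
- jar_well_2: fixed wooden block in the seasoning box, seen through the clear pane. Three blocks side by side along y, 87 mm apart, in any order. This one: 130x86 mm, 40 mm high, with a narrow round well for a spice jar: 62 mm wide, 34 mm deep, floor 6 mm above the origin. Origin: centre of its underside, below the well. Axes: x from the box's front (pull tab) to the hinge at its back, y along it, z up.
- tin_well: the third fixed block in the seasoning box, taller: 130x86 mm, 74 mm high, with a wide round well for the tin: 74 mm wide, 34 mm deep, floor 40 mm above the origin (a spice jar here would keep the flap from shutting). Origin and axes as the jar wells. The box is fixed, 146 mm in x, 276 mm in y, walls 7 mm, rim 118 mm above the blocks' origins.
- flap (a joint): light-wood flap with a clear pane, lid of the box: 0 shut (start), 1.85 open at its stop. Hinge line along y on top of the box's back wall, 73 mm behind the blocks' origins and 118 mm above. Light (0.25 kg), moves easily, falls shut if let go below 1.5, stays open past 1.65. Frame 18 mm wide, 8 mm proud of the pane; the pane, 110x240 mm, is the spoon's tray.
- flap_tab (a point): grip point on the flap's dark wooden pull tab, mid front, 22 mm before the front edge; the tab juts out 36 mm, is 16 mm wide in y, 10 mm thick. Turns with the flap: x towards the hinge line, which is 168 mm along x and 8 mm below in z; y along the hinge; z up when shut. Middle of the pane's top: x 95, y 0, z -2 mm from here.
- salt_shaker: bystander: glass salt shaker with a grey pierced dome, 44 mm in diameter and 90 mm tall, standing among the other things; it stays where it is. Origin: centre of its underside.

How it is judged:
By the outcome, as a careful person would: the job done as asked, in the order asked, and still so for the second after the job is handed in, with the robot touching nothing.
It also fails if it takes over 125 s, if anything falls off the work surface, if the arm or the gripper's body presses on something with over 40 N, if the wrist force passes 120 N, or if a joint passes its speed limit or range.

### The arm

A 6-joint arm with a two-finger parallel gripper is mounted at the origin on a cart in front of the work surface, level with it; the furniture and walls round the work are solid. World frame = base frame: x ahead of the robot, y to its left, z up, the work surface at z = 0. Lengths are in mm, angles in rad, forces in N, time in s.
With the tool pointing down it reaches from about 300 to 775 mm from the base axis. Payload 14.6 kg.
Tool frame: the origin (TCP) lies on the centre line of the jaws, within the pads' length; the fingertips stand 19 mm ahead of it and the grasp point (between the pads) is the TCP (bot.tip_reach is the distance from the TCP to the fingertips, in mm); z points along the fingers, y is the line along which they close (so a half turn about z gives the same grasp; the last joint's range is limited). The gripper opens to 85 mm and grips with 20 to 120 N. Pads are 22 mm wide; open, the fingers measure 114 mm over their backs; the gripper's body (76 mm by 85 mm) begins 54 mm behind the grasp point. The pads swing forward as they close: fully open they stand 13 mm farther back than shut.
Start: joints at [1.049, 0.3, 1.521, -0, 1.321, -0.067], TCP at [241.602, 494.083, 250.281] pointing down, gripper open.
Joint ranges: [-3.03, 3.03], [-0.79, 2.21], [0.23, 2.52], [-1.04, 4.18], [0, 3.07], [-2.55, 2.55]. Speed limits (rad/s): [2.22, 2.22, 2.57, 3.14, 3.14, 3.14].

### API

Orientations are given as a unit quaternion [w, x, y, z].
In Python, from rig import bot gives the robot as it stands. Calls block until the motion is done:
- bot.move_to(position, orientation): joint-space move of the TCP to a pose.
- bot.servo_line(position, attitude=None, speed=150, until_force=None): straight line of the TCP; attitude=None keeps the orientation; speed is the mean speed in mm/s. With until_force (N) it stops when the force on the tool has changed by that much, and returns True; else False.
- bot.move_joints(angles): joint-space move.
- bot.move_gripper(opening, grip_force=None): finger opening in mm; grip_force is the grip in N (None keeps the last); returns when the fingers have stopped.
- bot.dwell(seconds).
- bot.ik(position, orientation): joint angles nearest the present ones, or None.
- bot.read_state(): the state.
- bot.read_camera(name): name is "scene" or "top"; returns a dict with "image" (480x640x3 uint8, blue, green, red), "depth" (480x640 float32, mm along the optical axis (not along the pixel's ray), 0 where there is no reading), "fovy" (degrees; the focal length in pixels is half the picture's height over the tangent of half this angle, whatever the lens; pixels are square), "cx", "cy" (the principal point, pixels), "eye" and "attitude" of the camera in the world. Camera axes: x right, y down, z forward; pixel columns grow to the right and rows downward; lengths in mm; the calibration is good to about 2 mm. A picture is of the moment at which its call begins.
A pose or a line that the arm cannot do raises bot.MotionError and nothing moves.
- bot.finish_job(): hands the job in; it is judged then, once.
The state is a dict: "clock": time; "joint_positions": joint angles; "qvel": joint speeds; "effort": joint torques, N m; "ee_pos": TCP position; "tool_rot": TCP orientation; "ft_force": force on the tool from outside, world axes, zero at the start; "moment": the same for the moment, N m; "grip_width": finger opening in mm; "grip_force": force on a finger pad.
Only numpy, scipy, OpenCV 4.12 (cv2) and the standard library are available. Lean on these libraries where they do the work, as an engineer would, in place of code of your own. Each camera call takes 0.05 s, during which the arm holds its last target. There are 200 camera calls.

## Working session

There is one attempt and no reset: what is moved stays moved. The work goes in short steps, each a Python script; the robot and the scene stay as the last script left them, time stands still between calls to the robot, and variables do not carry over. Pictures are saved under pics/ and viewed, at most 14 in all, crops included, and the job is handed in when it is done.

```bash
ls; mkdir -p pics; cat > h.py <<'E'
import numpy as np, cv2
from scipy.spatial.transform import Rotation as R
from rig import bot
def cam(n):
    c=bot.read_camera(n); q=np.array(c["attitude"],float)
    c["R"]=R.from_quat(q[[1,2,3,0]]).as_matrix() if q.size==4 else q
    c["f"]=240/np.tan(np.radians(c["fovy"])/2); return c
def cloud(c):
    v,u=np.mgrid[:480,:640]; d=c["depth"]
    p=np.stack([(u-c["cx"])*d/c["f"],(v-c["cy"])*d/c["f"],d],-1)
    w=p@c["R"].T+np.array(c["eye"]); w[d<=0]=np.nan; return w
def ray(c,u,v,z):
    r=c["R"]@np.array([(u-c["cx"])/c["f"],(v-c["cy"])/c["f"],1]); e=np.array(c["eye"]); return e+r*(z-e[2])/r[2]
def quat(zaxis,yaxis):
    z=np.array(zaxis,float);z/=np.linalg.norm(z);y=np.array(yaxis,float);y-=z*(y@z);y/=np.linalg.norm(y)
    q=R.from_matrix(np.stack([np.cross(y,z),y,z],1)).as_quat(); return [q[3],q[0],q[1],q[2]]
E
python3 - <<'E'
from h import *
import pickle
s=bot.read_state(); print(s)
for n in ("scene","top"):
    c=cam(n); print(n,c["eye"],c["attitude"],c["fovy"],c["cx"],c["cy"]); cv2.imwrite(f"pics/{n}0.png",c["image"]); pickle.dump(c,open(n+"0.pkl","wb"))
E
```

```text
pics
{'clock': 0.0, 'joint_positions': array([ 1.04939045e+00,  3.00498779e-01,  1.52159444e+00, -2.14449952e-05,
        1.32067131e+00, -6.65776498e-02]), 'qvel': array([ 0.00034169,  0.0006263 ,  0.00087239,  0.00087124, -0.00021333,
       -0.00080844]), 'effort': array([-1.33311758e-03, -5.43490040e+01, -3.61795270e+01, -1.31045490e-04,
        3.92415212e-03, -1.67796759e-05]), 'ee_pos': array([241.51069893, 493.90516062, 249.70046051]), 'tool_rot': array([-1.59847604e-04,  2.25456344e-01,  9.74253095e-01, -5.63804918e-04]), 'ft_force': array([-0.32724698,  0.67703674, -0.08116138]), 'moment': array([-0.01220053,  0.02419488, -0.01807697]), 'grip_force': 0.0, 'grip_width': 85.52911376931223}
scene [ -95.45956392 1180.62125287  685.16354651] [ 0.12102045 -0.18756259  0.8123408  -0.53877337] 43.21964783220209 315.8271440520178 231.07632568236525
top [ 277.25594158  -40.29351838 1088.19130567] [ 0.06920845 -0.70048591  0.70755747 -0.06238672] 56.91984759690452 322.43618675042103 237.2690094752449
```

View pics/scene0.png

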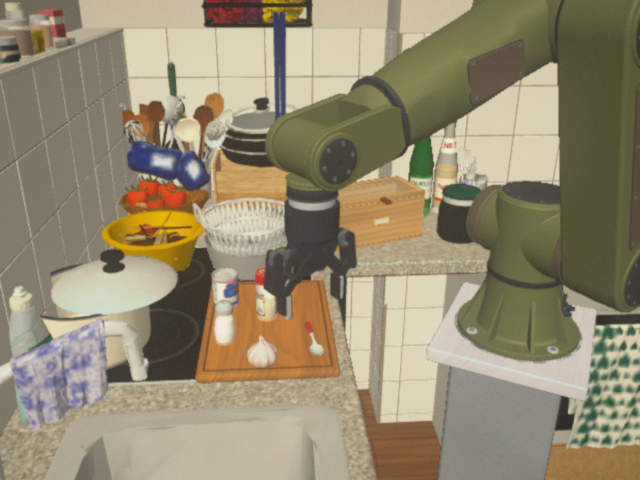

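View pics/top0.png

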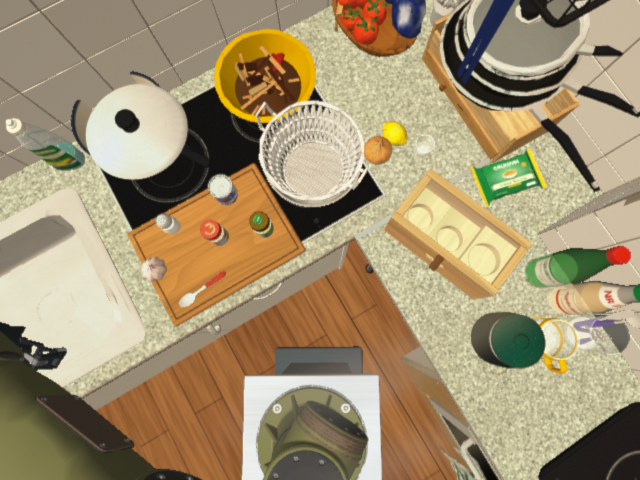

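The top view shows the board with the tin (222,187), shaker (167,223), red jar (213,231), dark jar (261,223) and spoon (200,290). The box is at about (457,235), with its tab at (435,262) and the tin well at the right end (485,255).

```bash
python3 - <<'E'
from h import *
import pickle
c=pickle.load(open("top0.pkl","rb")); im=c["image"]; w=cloud(c)
for n,(u,v) in dict(tin=(222,185),shk=(166,220),red=(211,230),dark=(260,222),spoonH=(213,280),spoonB=(188,299),board=(240,270),counter=(400,330),tab=(434,263),rimA=(432,176),rimB=(527,243),rimC=(390,222),rimD=(482,295),wellT=(485,255),w2=(450,237),w1=(421,215),pane=(467,245)).items(): print(n,np.round(w[v,u]),)
a=cv2.resize(im[155:315,125:305],None,fx=3.3,fy=3.3,interpolation=cv2.INTER_CUBIC)
b=cv2.resize(im[160:310,375:545],None,fx=4,fy=4,interpolation=cv2.INTER_CUBIC)
cv2.imwrite("pics/a.png",a[:600,:800]);cv2.imwrite("pics/b.png",b[:600,:800])
E
```

```text
tin [594. 204.  89.]
shk [507. 326. 105.]
red [478. 216. 125.]
dark [495. 107. 127.]
spoonH [376. 233.  28.]
spoonB [332. 293.  19.]
board [400. 169.  22.]
counter [ 235. -355. -875.]
tab [ 398. -273.  134.]
rimA [ 594. -279.  136.]
rimB [ 439. -476.  136.]
rimC [ 498. -187.   97.]
rimD [ 331. -388.   85.]
wellT [ 415. -386.  128.]
w2 [ 456. -312.  129.]
w1 [ 506. -251.  129.]
pane [ 438. -349.  127.]
```

View pics/a.png

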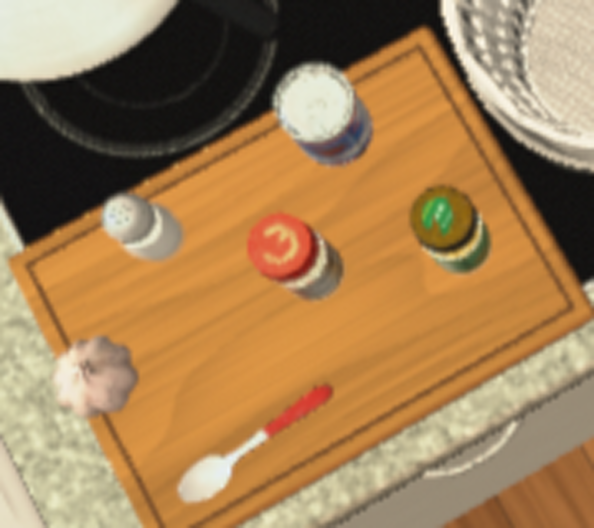

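View pics/b.png

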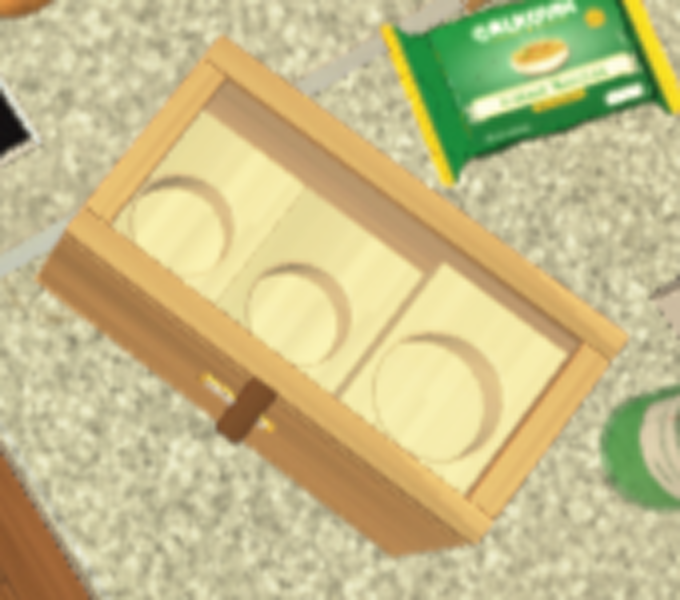

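The crops show the tin well at the end of the box nearest the bottles (−y), with the tab mid front. The jars and tin stand well apart, and the spoon lies along the board with its bowl at the lower left. I'll measure these from the depth.

```bash
python3 - <<'E'
from h import *
import pickle
T=pickle.load(open("top0.pkl","rb")); w=cloud(T)
S=pickle.load(open("scene0.pkl","rb")); ws=cloud(S)
def sel(w,c,r,lo,hi):
    m=(np.hypot(w[...,0]-c[0],w[...,1]-c[1])<r)&(w[...,2]>lo)&(w[...,2]<hi); return w[m]
p=sel(w,(460,-330),190,131,141); r=cv2.minAreaRect(p[:,:2].astype(np.float32)); print("flap",r,np.median(p[:,2]),len(p)); print(cv2.boxPoints(r))
p=sel(w,(395,-275),18,122,142);print("tab",p[:,:2].mean(0),np.median(p[:,2]),len(p))
for n,c,lo,hi in (("tin",(594,204),82,98),("red",(478,216),118,135),("dark",(495,107),118,135),("shk",(507,326),95,115)):
    for nm,ww in (("top",w),("sc",ws)):
        p=sel(ww,c,40,lo,hi)
        if len(p)<15: print(n,nm,len(p)); continue
        z=np.median(p[:,2]); (x,y),rad=cv2.minEnclosingCircle(p[:,:2].astype(np.float32)); print(n,nm,np.round([x,y,rad,z],1),np.round(p[:,:2].mean(0),1),len(p))
im=T["image"].astype(int);b,g,rr=im[...,0],im[...,1],im[...,2]
for nm,m in (("handle",(rr>140)&(g<70)),("bowl",(abs(rr-b)<50)&(rr>140))):
    mm=np.zeros_like(m); mm[268:310,170:232]=m[268:310,170:232]; v,u=np.nonzero(mm)
    q=np.array([ray(T,a,bb,27 if nm=="handle" else 24)[:2] for a,bb in zip(u,v)]); print(nm,len(q),q.mean(0),cv2.minAreaRect(q.astype(np.float32)), np.nanmedian(w[mm][:,2]))
    if nm=="handle": A=q
    else: A=np.vstack([A,q])
r=cv2.minAreaRect(A.astype(np.float32));print("spoon",r)
print(np.nanmedian(w[260:275,230:250,2]))
# counter height near box, and surrounding obstacles
for u,v in ((400,190),(420,300),(380,240),(490,190),(540,215),(550,270),(425,143),(310,160),(345,140),(505,340)): print((u,v),np.round(w[v,u]))
E
```

```text
flap ((455.49188232421875, -323.98797607421875), (276.25457763671875, 182.92507934570312), 50.09355163574219) 135.15225245794704 3158
[[ 296.718   -371.26794]
 [ 437.03854 -488.62097]
 [ 614.26575 -276.708  ]
 [ 473.94522 -159.35498]]
tab [ 396.74600816 -275.28874679] 134.03669367759028 108
tin top [591.2 209.7  29.7  87.5] [590.9 209. ] 456
tin sc [589.1 211.4  31.   85.6] [588.9 213.1] 310
red top [480.9 220.3  22.1 124.5] [480.4 219.8] 308
red sc [484.3 227.5  22.5 122.7] [486.4 233.2] 84
dark top [499.2 110.9  22.3 123.6] [498.9 110.7] 293
dark sc [506.7 110.6  14.4 122.4] [507.7 110.7] 38
shk top [507.9 335.8  17.3 103.6] [506.4 333.5] 167
shk sc [504.1 342.7  17.7 101.4] [501.7 345.6] 148
handle 56 [381.98558066 224.032947  ] ((380.34130859375, 227.47879028320312), (8.86733627319336, 50.17948913574219), 32.58289337158203) 25.70692509924629
bowl 358 [325.94762651 246.91829939] ((334.2645568847656, 247.73219299316406), (125.27919006347656, 52.59518814086914), 81.22306823730469) -1.3736102857217247
spoon ((351.31878662109375, 250.2816619873047), (124.87810516357422, 87.94984436035156), 89.46537780761719)
18.22887999270631
(400, 190) [ 605. -230.   -6.]
(420, 300) [ 325. -268.   -6.]
(380, 240) [ 474. -175.   -3.]
(490, 190) [ 594. -450.   21.]
(540, 215) [ 534. -579.   -3.]
(550, 270) [ 381. -523.  129.]
(425, 143) [ 721. -295.   19.]
(310, 160) [684.  -1.   7.]
(345, 140) [708. -88.  75.]
(505, 340) [ 235. -410.  140.]
```

```bash
cat >> h.py <<'E'
bx=np.array([.767,-.6415,0]); by=np.array([.6415,.767,0]); C=np.array([469.7,-335.8,0]); ZT=131.
H=C+73*bx+[0,0,ZT-8]
D=[0,0,-1]
def tabpos(th,ext=0):   # grip point on tab, ext mm further out
    r=np.array([-168-ext,8]); c,s=np.cos(th),np.sin(th)
    # rotation: -x -> +z
    x=r[0]*c+r[1]*s; z=-r[0]*s+r[1]*c
    return H+bx*x+[0,0,z]
def well(k): return C+by*k*87
def st(m=""):
    s=bot.read_state(); print(m,"t%.1f"%s["clock"],np.round(s["ee_pos"],1),"F",np.round(s["ft_force"],1),"w%.1f g%.1f"%(s["grip_width"],s["grip_force"])); return s
E
python3 - <<'E'
from h import *
import pickle
T=pickle.load(open("top0.pkl","rb")); w=cloud(T)
b=ray(T,179.5,305,24);h=ray(T,225.6,273.2,26);print("spoon",b,h,np.linalg.norm(h-b))
im=T["image"].astype(int)
m=np.zeros((480,640),bool);m[268:310,170:232]=((im[...,2]>120)&(im[...,1]<90))[268:310,170:232]
v,u=np.nonzero(m);q=np.array([ray(T,a,c,26)[:2] for a,c in zip(u,v)]);print("handle",len(q),cv2.minAreaRect(q.astype(np.float32)))
for nm,y in (("+y",by),("-y",-by)):
    for th in (0,.6,1.2,1.85):
        p=tabpos(th,4); print(nm,th,np.round(p),np.round(bot.ik(list(p),quat(D,y)),2) if bot.ik(list(p),quat(D,y)) is not None else None)
for nm,p in dict(red=(480.9,220.3,110),dark=(499,111,110),tin=(591,209.5,75),w0=well(0)+[0,0,98],w1=well(1)+[0,0,98],wt=well(-1)+[0,0,98],w1h=well(1)+[0,0,280]).items():
    for s in (1,-1):
        j=bot.ik(list(p),quat(D,bx*s)); print(nm,s,None if j is None else np.round(j,2))
# tall obstacles in box frame
d=w-C; X=d@bx; Y=d@by; Z=w[...,2]
g=(Z>140)&(abs(X)<330)&(abs(Y)<330)
for a in range(-300,320,40):
    print(a,[int(np.nanmax(np.where(g&(abs(X-a)<20)&(abs(Y-e)<20),Z,0))) for e in range(-280,320,40)])
E
```

```text
spoon [317.33627929 311.55793157  24.        ] [392.05754508 203.27342332  26.        ] 131.57812237093327
handle 105 ((339.85552978515625, 259.76043701171875), (42.60670471191406, 152.97962951660156), 34.454620361328125)
+y 0 [ 394. -272.  131.] [-0.68  0.28  1.84 -0.    1.01 -1.56]
+y 0.6 [ 420. -294.  227.] [-0.68  0.24  1.65 -0.    1.25 -1.56]
+y 1.2 [ 484. -347.  286.] [-0.68  0.38  1.33 -0.    1.43 -1.56]
+y 1.85 [ 568. -418.  286.] [-0.69  0.65  0.93 -0.    1.56 -1.56]
-y 0 [ 394. -272.  131.] [-0.68  0.28  1.84 -0.    1.01  1.59]
-y 0.6 [ 420. -294.  227.] [-0.68  0.24  1.65 -0.    1.25  1.58]
-y 1.2 [ 484. -347.  286.] [-0.68  0.38  1.33 -0.    1.43  1.58]
-y 1.85 [ 568. -418.  286.] [-0.69  0.65  0.93 -0.    1.56  1.58]
red 1 [ 0.36  0.42  1.72 -0.    1.01  1.06]
red -1 [ 0.36  0.42  1.72 -0.    1.01 -2.08]
dark 1 [ 0.15  0.38  1.77 -0.    0.99  0.84]
dark -1 [ 0.15  0.38  1.77 -0.    0.99 -2.3 ]
tin 1 [ 0.28  0.65  1.44 -0.    1.05  0.98]
tin -1 [ 0.28  0.65  1.44 -0.    1.05 -2.16]
w0 1 [-0.68  0.53  1.58 -0.    1.03  0.01]
w0 -1 None
w1 1 [-0.54  0.55  1.54 -0.    1.05  
[... 382 characters left out ...]
, 0, 143]
-100 [146, 156, 152, 0, 0, 0, 0, 0, 0, 0, 0, 0, 0, 142, 142]
-60 [0, 144, 141, 0, 140, 0, 140, 0, 140, 0, 140, 0, 0, 189, 141]
-20 [0, 0, 0, 0, 140, 0, 0, 0, 0, 0, 0, 0, 0, 188, 143]
20 [229, 0, 0, 0, 0, 0, 0, 0, 0, 0, 140, 0, 0, 0, 143]
60 [304, 316, 314, 0, 0, 0, 0, 0, 140, 0, 141, 0, 0, 0, 0]
100 [255, 315, 314, 0, 0, 0, 0, 0, 0, 0, 0, 0, 0, 0, 0]
140 [273, 311, 348, 355, 0, 0, 0, 0, 0, 0, 614, 576, 0, 0, 0]
180 [0, 0, 317, 360, 0, 0, 0, 0, 0, 587, 586, 574, 541, 0, 0]
220 [0, 0, 309, 237, 237, 226, 0, 0, 0, 568, 204, 205, 205, 203, 0]
260 [0, 0, 262, 0, 220, 226, 222, 211, 203, 244, 273, 273, 267, 255, 204]
300 [0, 182, 213, 0, 0, 0, 209, 206, 245, 287, 286, 287, 285, 263, 260]
```

```bash
python3 - <<'E'
from h import *
q=quat(D,-by)
bot.move_gripper(45,20)
p=tabpos(0,4)
bot.move_to(list(p+[0,0,110]),q); st("above")
print(bot.servo_line(list(p),until_force=10)); st("down")
bot.move_gripper(5,25); st("grip")
for th in (.1,.25):
    bot.servo_line(list(tabpos(th,4)),speed=80); st(th)
c=cam("top"); cv2.imwrite("pics/t1.png",c["image"][120:360,330:640].repeat(2,0).repeat(2,1))
E
```

```text
above t3.3 [ 394.1 -271.9  241. ] F [0.3 0.6 0.7] w45.0 g0.0
False
down t4.2 [ 394.1 -272.5  131.8] F [-0.3 -0.3  0.4] w45.1 g0.0
grip t4.6 [ 393.7 -272.9  131.8] F [-4.4 -3.   4.5] w15.6 g27.3
0.1 t5.0 [ 394.9 -273.9  148.7] F [-1.5 -6.  -1.9] w15.1 g26.5
0.25 t5.4 [ 399.2 -277.5  173.5] F [-1.2 -6.  -2.3] w15.2 g26.4
```

View pics/t1.png

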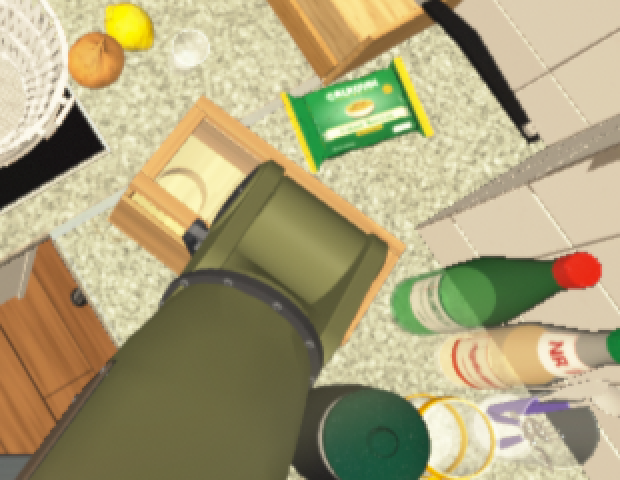

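The flap's front edge is lifting with the tab in the grip, around (190,215), so I'll carry on along the arc.

```bash
python3 - <<'E'
from h import *
for th in (.5,.75,1.0,1.25,1.5,1.65,1.75,1.82):
    bot.servo_line(list(tabpos(th,4)),speed=110); s=st(th)
    if np.linalg.norm(s["ft_force"])>35: print("force!");break
else:
    bot.move_gripper(40); st("rel")
    bot.servo_line(list(tabpos(1.82,4)+[0,0,70])); st("up")
    bot.move_gripper(75)
    bot.move_to([480.9,220.3,240],quat(D,bx)); st()
    c=cam("top"); cv2.imwrite("pics/t2.png",c["image"][100:360]);
E
```

```text
0.5 t6.0 [ 412.8 -288.7  212.5] F [ 0.2 -5.1 -1.7] w15.3 g26.6
0.75 t6.6 [ 433.2 -305.5  245.8] F [-0.8 -4.  -1.4] w15.5 g26.7
1.0 t7.1 [ 459.4 -327.2  271.6] F [-0.9 -4.9 -3.7] w15.5 g26.5
1.25 t7.6 [ 489.7 -352.3  288.3] F [ 0.9 -1.1 -4.7] w15.2 g26.5
1.5 t8.2 [ 522.4 -379.3  295. ] F [ 2.8  3.4 -4.3] w15.3 g27.1
1.65 t8.6 [ 542.5 -395.8  294.1] F [ 4.4  5.  -1.1] w15.3 g27.6
1.75 t8.9 [ 555.6 -406.7  291.4] F [3.4 6.3 1. ] w15.6 g27.6
1.82 t9.1 [ 564.6 -414.1  288.6] F [4.4 6.3 1.9] w15.6 g27.7
rel t9.5 [ 563.9 -415.   287.9] F [-0.2  0.1  0.3] w39.8 g0.0
up t10.1 [ 564.1 -414.8  356.5] F [ 0.3  0.2 -0.9] w40.3 g0.0
 t12.9 [481.3 219.8 240.1] F [0.7 0.  0.1] w75.0 g0.0
```

View pics/t2.png

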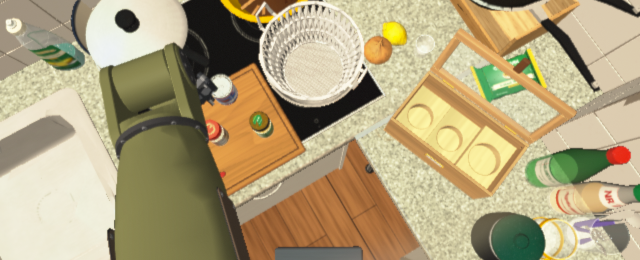

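The flap stands open and the wells are clear, at about (420,217), (450,238) and (486,255) in full-image pixels. I'll check those against the model and pick the red jar.

```bash
cat >> h.py <<'E'
def pick(xy,z,w,f,zup=330):
    bot.move_gripper(w+24); bot.move_to([*xy,z+110],quat(D,bx))
    print("hit",bot.servo_line([*xy,z],until_force=8)); bot.move_gripper(w-8,f); st("grip")
    bot.servo_line([*xy,zup],speed=250); st("lift")
def place(k,z,w,zup=330):
    p=well(k); bot.move_to([p[0],p[1],zup],quat(D,bx))
    bot.servo_line([p[0],p[1],z+45],speed=220)
    print("hit",bot.servo_line([p[0],p[1],z-5],speed=50,until_force=6)); s=st("placed")
def release(k,w,zup=330):
    bot.move_gripper(w+14); s=st("rel"); p=s["ee_pos"]; bot.servo_line([p[0],p[1],zup],speed=220)
E
python3 - <<'E'
from h import *
import pickle
T=pickle.load(open("top0.pkl","rb"))
for k,u,v,z in ((1,421,216,45),(0,450,238,45),(-1,485.5,255,79)): print(k,ray(T,u,v,z)[:2],well(k)[:2])
pick((480.9,220.3),109,45,40)
p=well(1); bot.move_to([p[0],p[1],330],quat(D,bx)); st()
c=cam("top"); cv2.imwrite("pics/t3.png",c["image"][100:400,300:640].repeat(2,0).repeat(2,1))
E
```

```text
1 [ 523.63113975 -269.47240708] [ 525.5105 -269.071 ]
0 [ 468.87272587 -335.89364719] [ 469.7 -335.8]
-1 [ 422.09840571 -404.9479534 ] [ 413.8895 -402.529 ]
hit False
grip t14.6 [481.3 220.6 110.1] F [-1.9  0.9  6.6] w43.3 g40.0
lift t15.7 [480.6 220.2 328.5] F [-0.3  0.5 -2.1] w43.3 g40.8
 t17.4 [ 525.9 -268.1  330.1] F [-1.   0.4 -1.7] w43.6 g40.8
```

View pics/t3.png

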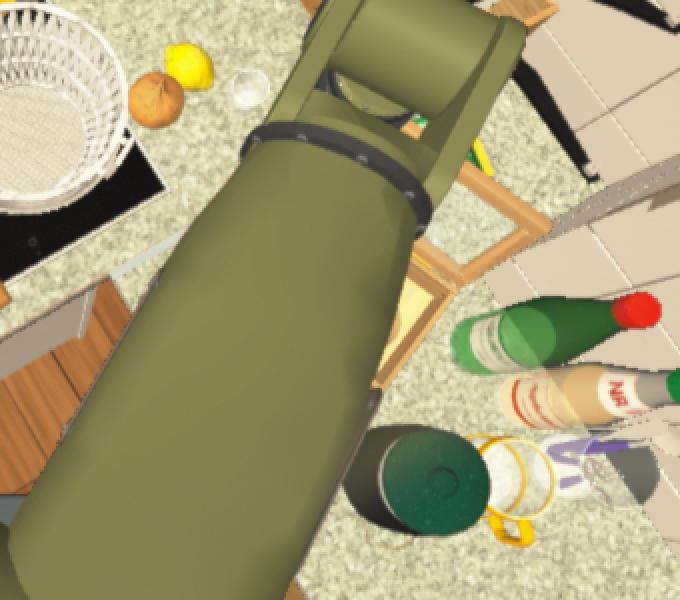

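The arm is over the far well with the jar held (43.5 mm grip) and nothing has been disturbed. I'll place it.

```bash
python3 - <<'E'
from h import *
place(1,100,45); 
E
```

```text
hit True
placed t19.6 [ 525.  -268.6  100.7] F [-3.4  1.7  6. ] w43.3 g41.2
```

```bash
python3 - <<'E'
from h import *
release(1,45)
pick((499.1,110.9),109,45,40)
c=cam("top"); im=c["image"][150:310,370:570]; cv2.imwrite("pics/t4.png",cv2.resize(im,None,fx=3.5,fy=3.5,interpolation=cv2.INTER_CUBIC))
E
```

```text
rel t19.9 [ 524.9 -268.7  100.3] F [-1.   0.6 -0.2] w59.6 g0.0
hit False
grip t24.0 [499.5 111.1 110. ] F [-1.3  0.8  6.2] w42.9 g39.9
lift t25.1 [498.8 110.8 328.6] F [-0.1 -0.7 -1.5] w43.1 g40.7
```

View pics/t4.png

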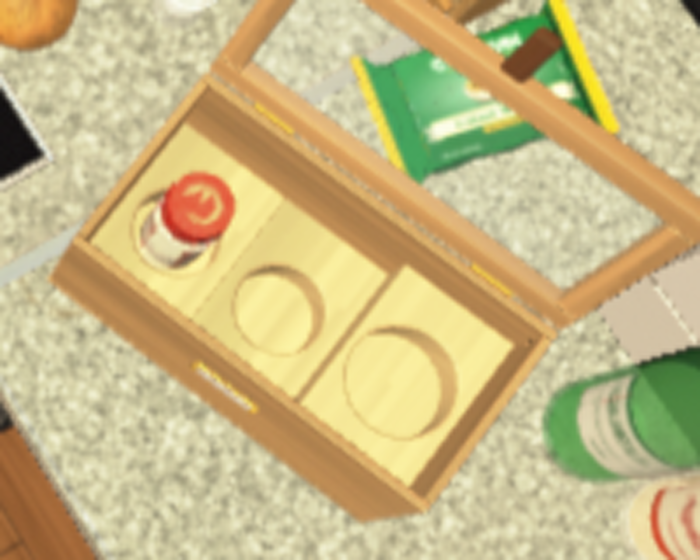

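The red jar stands in the far well (190,220). The tin well's rim centre is at (400,383) in the crop, or (484,259) in full pixels, which agrees with the model. Next come the dark jar and then the tin.

```bash
python3 - <<'E'
from h import *
place(0,100,45); z=bot.read_state()["ee_pos"][2]
if abs(z-100)<5:
    release(0,45)
    pick((590.5,209.8),76,57,45)
    place(-1,46+55,57)
    c=cam("scene"); cv2.imwrite("pics/s5.png",c["image"][100:400,:640])
E
```

```text
hit True
placed t28.6 [ 469.1 -335.3  100.6] F [-3.2  1.5  6. ] w43.3 g40.8
rel t28.9 [ 469.2 -335.4  100.3] F [ 0.9  1.1 -0.5] w59.1 g0.0
hit False
grip t33.7 [591.  210.   77.3] F [-1.  -0.7  5.9] w56.5 g47.9
lift t34.9 [590.2 209.7 328.4] F [ 0.2 -0.4 -2.6] w56.0 g48.1
hit True
placed t39.0 [ 413.8 -402.4  101.7] F [ 1.9 -0.3  1.4] w56.2 g49.0
```

View pics/s5.png

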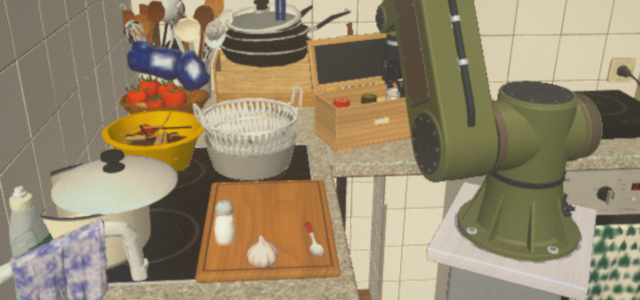

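Both caps are in their wells, and the tin's contact height (45.4 mm at its base) matches the raised floor. I'll release it and shut the flap.

```bash
python3 - <<'E'
from h import *
release(-1,57,360)
q=quat(D,-by)
bot.move_gripper(40,25)
p=tabpos(1.84,4)
bot.move_to(list(p+[0,0,80]),q); print(bot.servo_line(list(p),until_force=8)); st("at tab")
bot.move_gripper(5,25); s=st("grip")
if 13<s["grip_width"]<18:
    for th in (1.75,1.6,1.4,1.15,.9,.65,.4,.2,.08):
        bot.servo_line(list(tabpos(th,4)),speed=100); s=st(th)
        if np.linalg.norm(s["ft_force"])>35: print("force!");break
    else:
        print(bot.servo_line(list(tabpos(-.01,4)),speed=30,until_force=12)); st("shut")
E
```

```text
rel t39.3 [ 413.3 -402.   101.3] F [0.6 0.2 0. ] w71.1 g0.0
False
at tab t43.2 [ 566.8 -417.1  288.1] F [ 0.4 -0.1 -0.4] w40.4 g0.0
grip t43.6 [ 567.5 -416.4  288.2] F [4.2 4.2 4.9] w15.8 g28.8
1.75 t43.9 [ 555.9 -406.9  292.2] F [6.1 3.4 3.8] w15.4 g28.9
1.6 t44.3 [ 536.3 -390.8  295.8] F [5.2 4.5 6. ] w15.1 g29.4
1.4 t44.8 [ 510.  -369.   294.8] F [4.3 4.6 7.5] w15.4 g30.5
1.15 t45.4 [ 478.  -342.6  284. ] F [1.5 5.4 8.6] w15.6 g32.2
0.9 t45.9 [ 448.9 -318.6  262.9] F [-1.3  2.9  4.3] w15.2 g33.2
0.65 t46.5 [ 424.7 -298.6  233.6] F [ 2.  -2.8 -2.7] w15.2 g33.3
0.4 t47.1 [ 406.5 -283.5  197.4] F [-2.4 -5.1 -0.9] w15.7 g33.9
0.2 t47.6 [ 397.3 -275.8  164.8] F [-5.3 -3.7  0.1] w15.3 g34.2
0.08 t48.0 [ 394.2 -273.4  144.4] F [-6.8 -3.5 -0.2] w15.4 g34.3
False
shut t48.6 [ 393.3 -272.6  129.2] F [-7.2 -3.   0.7] w15.4 g34.5
```

```bash
python3 - <<'E'
from h import *
bot.move_gripper(40); st("rel")
p=tabpos(0,4); bot.servo_line(list(p+[0,0,120])); 
j=bot.read_state()["joint_positions"].copy(); j[0]=-.1; bot.move_joints(list(j))
c=cam("top"); im=c["image"]; a=cv2.resize(im[255:320,160:250],None,fx=6,fy=6,interpolation=cv2.INTER_CUBIC); b=cv2.resize(im[150:310,370:550],None,fx=3,fy=3,interpolation=cv2.INTER_CUBIC)[:390]
o=np.zeros((390*0+480,800,3),np.uint8); 
a=cv2.resize(a,(400,289)); b=cv2.resize(b,(400,289)); cv2.imwrite("pics/t6.png",np.hstack([a,b]))
E
```

```text
rel t49.0 [ 393.9 -272.2  129.3] F [ 0.1 -0.1  0.2] w39.7 g0.0
```

View pics/t6.png

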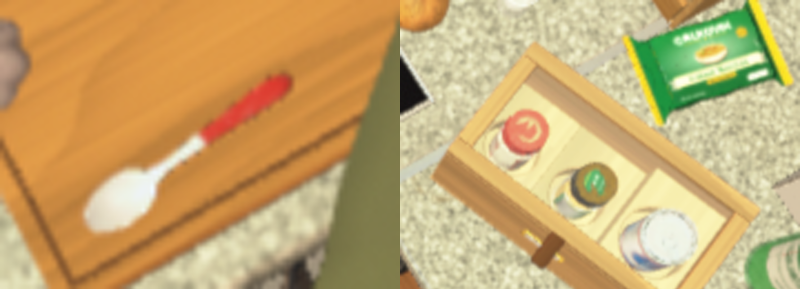

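The flap is shut with all three items inside. The spoon's ends are at (85,225) and (294,80) in the left crop, matching the earlier measurement.

```bash
cat >> h.py <<'E'
sp=np.array([.568,-.823,0]); pp=np.array([.823,.568,0]); SM=np.array([354.7,257.4,0]); PC=tabpos(0)+95*bx
E
python3 - <<'E'
from h import *
print(bot.tip_reach)
for s in (1,-1):
    for n,p,y in (("sp",SM+[0,0,45],pp),("pl",PC+[0,0,30],bx)):
        j=bot.ik(list(p),quat(D,y*s)); print(s,n,None if j is None else np.round(j,2))
bot.move_gripper(28,25)
bot.move_to(list(SM+[0,0,130]),quat(D,pp)); st()
bot.servo_line(list(SM+[0,0,60]),speed=120)
print(bot.servo_line(list(SM+[0,0,36]),speed=25,until_force=4)); s=st("touch")
z=s["ee_pos"][2]
bot.servo_line(list(SM+[0,0,z+3]),speed=25)
bot.move_gripper(2,25); st("grip")
bot.servo_line(list(SM+[0,0,z+5]),speed=25); bot.servo_line(list(SM+[0,0,260])); st("lift")
c=cam("scene"); cv2.imwrite("pics/s7.png",cv2.resize(c["image"][170:400,180:380],None,fx=2.5,fy=2.5))
E
```

```text
19.0
1 sp [ 0.54  0.36  2.   -0.    0.78 -0.06]
1 pl [-0.68  0.45  1.54 -0.    1.16  0.01]
-1 sp None
-1 pl None
 t52.8 [355.1 257.2 130.3] F [ 0.8 -0.9 -0.2] w28.1 g0.0
True
touch t54.4 [354.6 257.3  36.7] F [-0.9 -0.3  5.5] w28.4 g3.0
grip t54.9 [354.8 257.5  39.8] F [0.8 0.1 2.9] w18.7 g24.2
lift t56.8 [354.5 257.3 259.3] F [-0.6 -0.3 -0.4] w18.7 g24.1
```

View pics/s7.png

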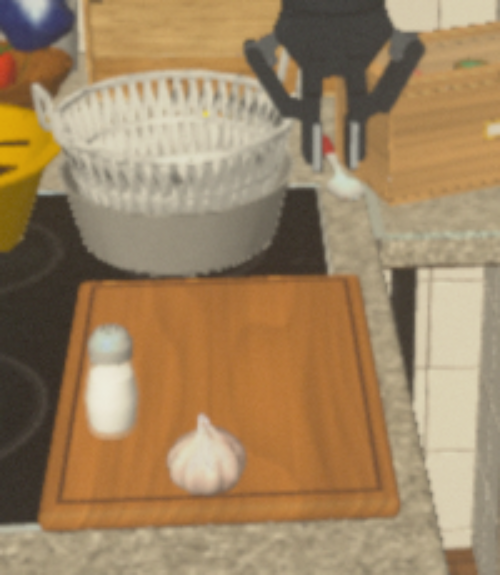

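The spoon is held level at (335,165) in the crop. The board holds only the shaker and the garlic.

```bash
python3 - <<'E'
from h import *
P=PC*[1,1,0]
bot.move_to(list(P+[0,0,260]),quat(D,bx)); st()
bot.servo_line(list(P+[0,0,170]),speed=120)
print(bot.servo_line(list(P+[0,0,143]),speed=20,until_force=3)); st("touch")
bot.dwell(.3); bot.move_gripper(45); st("rel")
bot.servo_line(list(P+[0,0,260])); 
j=bot.read_state()["joint_positions"].copy(); j[0]=.1; bot.move_joints(list(j)); st()
c=cam("top"); w=cloud(c); im=c["image"]
cv2.imwrite("pics/t8.png",cv2.resize(im[150:310,120:550],None,fx=1.8,fy=1.8,interpolation=cv2.INTER_CUBIC))
E
```

```text
t59.0 [ 470.1 -335.   260.1] F [ 0.4  0.7 -1.1] w19.3 g24.1
True
touch t60.9 [ 469.7 -335.8  148.7] F [-0.2  0.6  7.5] w19.1 g24.7
rel t61.5 [ 469.4 -335.6  147.9] F [-0.2  0.3  0.2] w45.2 g0.0
 t64.1 [569.5  93.  258.9] F [-0.5  0.6 -0.1] w45.1 g0.0
```

View pics/t8.png

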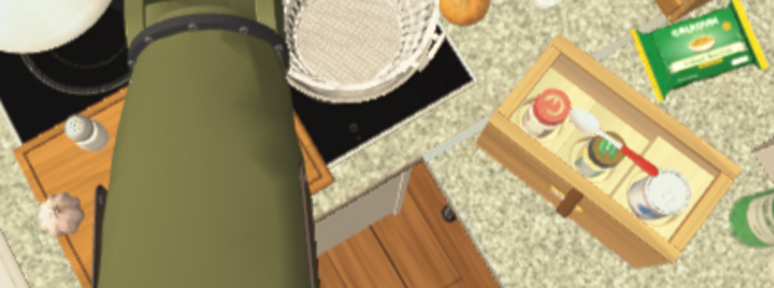

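The spoon lies on the pane from (575,115) to (655,170), inside the frame. The flap is shut, the jars and tin stand in their wells, and the shaker is untouched at (85,130).

```bash
python3 -c "
from rig import bot
print(bot.finish_job())"
```

```text
the job is handed in; nothing more can be done
None
```

The job is handed in after about 64 s of robot time: both jars and the tin are in their wells, the flap is shut with the teaspoon lying flat on its pane, and the salt shaker was left where it stood.

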